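# Snap the controller board onto the standoffs of an analyser's service tray

### The job

Fit the circuit board into the analyser's white service tray: pick it up from the foam mat, lay it gently (not dropped) on the four white snap standoffs with its blue connector on the side of the tray's blue block, and press it down until every standoff has clicked through its hole and the board lies fully home on all four shoulders. Press firmly but carefully, feeling for each click: pressing on it with more than 25 N in all would crack it. Leave the bottle, the tube rack and the screwdriver where they are.

Things in the scene. Friction and masses are not known exactly. Their poses are not given: they have to be found in the camera images.
- board: green circuit board, 112 (x) x 162 (y) x 4 mm, about 0.22 kg, parts upwards on the black foam mat (150 x 210 mm, top 12 mm above the bench). Origin: centre of its underside, z up. Blue connector 10 x 50 x 9 mm along the middle of its -x edge; four 10 mm square holes. It starts turned by less than 0.8 rad from the tray's direction.
- heatsink (a point): centre of the top of the board's aluminium heat sink, 42 mm above the board's underside. The heat sink is 30 mm (board x) by 50 mm (board y), 38 mm tall: the place to grip the board, across the 30 mm; nothing else tall stands beside it.
- tray: white open service tray, 150 x 210 mm, walls 30 mm high, fixed to the bench. Origin: centre of its underside, z up. A blue block 50 mm long, top 40 mm above the bench, sits in the middle of its -x wall: the board's blue connector goes on that side, so board and tray axes point the same way. Inside is a plate with four white snap standoffs.
- plate (a joint): how far (m) the dark steel plate that carries the standoffs has sunk. It floats on soft coil springs: it sinks straight down about 1 mm for every 1.5 N pressed on it (the board's own weight counts), 22 mm at most, and comes back up.
- post0 (a point): centre of the shoulder (16 mm round, 38 mm above the bench unloaded) of the near-right standoff (near = tray -x, left = tray +y), z up; the board rests on it when home. Above it: an 5 mm square neck, a pointed tip 14 mm above the shoulder, two spring barbs facing tray +y and -y, 13 mm across at their widest, about 6 mm above the shoulder, sloping in to 3 mm at the top.
- hole0 (a point): centre, on the underside, of the board's 10 mm square hole for post0; holes and posts are 86 mm (x) by 136 mm (y) apart. Laid on the posts, the board stops on the slopes of the barbs, its underside about 8 mm above the shoulders; roughly 9 to 16 N on one post push the hole past the barbs, and it snaps down the rest.
- pad0 (a point): centre of the copper square, 20 x 20 mm, on the board's top face, 24 mm from hole0 along the long edge towards the middle: a free place to press that corner without touching the post's tip, which stands 10 mm above the board when home
- post1 (a point): centre of the shoulder (16 mm round, 38 mm above the bench unloaded) of the near-left standoff (near = tray -x, left = tray +y), z up; the board rests on it when home. Above it: an 5 mm square neck, a pointed tip 14 mm above the shoulder, two spring barbs facing tray +y and -y, 13 mm across at their widest, about 6 mm above the shoulder, sloping in to 3 mm at the top.
- hole1 (a point): centre, on the underside, of the board's 10 mm square hole for post1; holes and posts are 86 mm (x) by 136 mm (y) apart. Laid on the posts, the board stops on the slopes of the barbs, its underside about 8 mm above the shoulders; roughly 9 to 16 N on one post push the hole past the barbs, and it snaps down the rest.
- pad1 (a point): centre of the copper square, 20 x 20 mm, on the board's top face, 24 mm from hole1 along the long edge towards the middle: a free place to press that corner without touching the post's tip, which stands 10 mm above the board when home
- post2 (a point): centre of the shoulder (16 mm round, 38 mm above the bench unloaded) of the far-right standoff (near = tray -x, left = tray +y), z up; the board rests on it when home. Above it: an 5 mm square neck, a pointed tip 14 mm above the shoulder, two spring barbs facing tray +y and -y, 13 mm across at their widest, about 6 mm above the shoulder, sloping in to 3 mm at the top.
- hole2 (a point): centre, on the underside, of the board's 10 mm square hole for post2; holes and posts are 86 mm (x) by 136 mm (y) apart. Laid on the posts, the board stops on the slopes of the barbs, its underside about 8 mm above the shoulders; roughly 9 to 16 N on one post push the hole past the barbs, and it snaps down the rest.
- pad2 (a point): centre of the copper square, 20 x 20 mm, on the board's top face, 24 mm from hole2 along the long edge towards the middle: a free place to press that corner without touching the post's tip, which stands 10 mm above the board when home
- post3 (a point): centre of the shoulder (16 mm round, 38 mm above the bench unloaded) of the far-left standoff (near = tray -x, left = tray +y), z up; the board rests on it when home. Above it: an 5 mm square neck, a pointed tip 14 mm above the shoulder, two spring barbs facing tray +y and -y, 13 mm across at their widest, about 6 mm above the shoulder, sloping in to 3 mm at the top.
- hole3 (a point): centre, on the underside, of the board's 10 mm square hole for post3; holes and posts are 86 mm (x) by 136 mm (y) apart. Laid on the posts, the board stops on the slopes of the barbs, its underside about 8 mm above the shoulders; roughly 9 to 16 N on one post push the hole past the barbs, and it snaps down the rest.
- pad3 (a point): centre of the copper square, 20 x 20 mm, on the board's top face, 24 mm from hole3 along the long edge towards the middle: a free place to press that corner without touching the post's tip, which stands 10 mm above the board when home
- reagent: white reagent bottle, 52 mm diameter, 100 mm high, standing on the bench; origin at the centre of its foot
- rack: grey rack 45 x 130 mm with five capped tubes, 87 mm high; origin at the centre of its underside
- screwdriver: screwdriver, 170 mm long, lying on the bench along x between tray and mat, its handle, about 25 mm thick, towards the robot

How it is judged (in metres and radians):
At the end, for the whole second after the job is handed in: every hole of the board is within 4 mm sideways of its own standoff and the board's underside there is less than 1.5 mm above the standoff's shoulder (only possible past the barbs); the board is at rest (z of hole0 in the frame of post0 below 0.0015 m and horizontal distance between hole0 and post0 below 0.004 m and z of hole1 in the frame of post1 below 0.0015 m and horizontal distance between hole1 and post1 below 0.004 m and z of hole2 in the frame of post2 below 0.0015 m and horizontal distance between hole2 and post2 below 0.004 m and z of hole3 in the frame of post3 below 0.0015 m and horizontal distance between hole3 and post3 below 0.004 m and linear speed of board below 0.01 m/s); the robot touches nothing.
It fails at once if the board is pressed so hard (more than about 25 N) that the plate under it sinks by more than 18 mm (value of joint plate above 0.018 m).
It fails at once if the board is dropped or thrown onto the standoffs (faster than 0.6 m/s just above them) (linear speed of board above 0.6 m/s and horizontal distance between board and tray below 0.03 m and z of board in the frame of tray below 0.075 m).
It fails at once if the reagent is moved by more than 15 mm (distance of reagent from where it was at the start of the episode above 0.015 m).
It fails at once if the rack is moved by more than 15 mm (distance of rack from where it was at the start of the episode above 0.015 m).
It fails at once if the screwdriver is moved by more than 15 mm (distance of screwdriver from where it was at the start of the episode above 0.015 m).
It also fails if it takes over 64 s, if anything falls off the work surface, if the arm or the gripper's body presses on something with over 40 N, if the wrist force passes 120 N, or if a joint passes its speed limit or range.

### The arm

A 6-joint arm with a two-finger parallel gripper is mounted at the origin on the work surface. World frame = base frame: x ahead of the robot, y to its left, z up, the work surface at z = 0. Lengths are in mm, angles in rad, forces in N, time in s.
With the tool pointing down it reaches from about 350 to 875 mm from the base axis. Payload 4.2 kg.
Tool frame: the origin (TCP) lies at the very end of the fingers, on their centre line; the grasp point (between the pads) lies 19 mm behind it; y points along the fingers, z is the direction in which the jaws open and shut, and the axes are right-handed (so a half turn about y gives the same grasp; the last joint's range is limited). The gripper opens to 85 mm and grips with 20 to 120 N. Pads are 22 mm wide; open, the fingers measure 114 mm over their backs; the gripper's body (76 mm by 85 mm) begins 54 mm behind the grasp point. The pads swing forward as they close: fully open they stand 13 mm farther back than shut.
Start: joints at [1.548, 0.385, 0.008, 0, -1.194, -0.259], TCP at [173.771, 600.336, 231.312] pointing down, gripper open.
Joint ranges: [-3.14, 3.14], [-1.21, 2.06], [-1.07, 1.41], [-3.16, 2.05], [-2.99, -0.16], [-3.1, 3.1]. Speed limits (rad/s): [2.79, 2.79, 3.14, 3.14, 3.14, 3.14].

### API

Orientations are given as a unit quaternion [x, y, z, w].
In Python, from bench import arm gives the robot as it stands.
- The arm moves only by the shell command python3 -m creep 'ROWS'. ROWS is JSON, a list of rows, each an object with "delta_pos": the shift along the tool's x, y, z in mm, a list of three; "rot": the turn, a rotation vector about the tool's x, y, z in rad, a list of three; "jaw": the finger opening in mm, from 0 to 85.4. A call has exactly 10 rows; each row shifts and turns the commanded pose from where the row before left it, along the tool's axes as they then stand; what a row does not reach is not made up. A row lasts 1/12 s, in which the tool goes at most 41.7 mm and 7.16 degrees, less where a joint would pass 70% of its speed; a pose out of reach is approached as far as the arm can. A call is refused whole if a number of a shift passes 41.7 or a number of a turn 0.125, either way. A call with a gripper value outside its range is refused whole. The fingers move at their own pace and stop on an object; the grip force is fixed at half the most. Time passes only in rows, so rows that do not move let the fingers close, or fill a call up. It gives the time, the measured TCP pose, the force and the opening at its end, in the units of the state.
- arm.read_state(): the state, without advancing time (a new reading comes with each control period).
- arm.get_image(name): name is "scene" or "side" or "wrist"; returns the picture (384x512x3 uint8, red, green, blue); there is no depth.
- arm.calibration(name): a dict with "intrinsics" (3x3 intrinsics, pixels), "R" (3x3) and "t" (3): a world point X has camera coordinates R X + t. Camera axes: x right, y down, z forward; pixel columns grow to the right and rows downward; lengths in mm; the calibration is good to about 2 mm. A picture is of the moment at which its call begins: read the wrist's pose just before it. calibration takes no time and is no camera call; for the wrist camera it gives the pose at the moment of the call.
- arm.job_done(): hands the job in, once; it reports no verdict.
Trained networks look in the newest picture that a camera, given by its name, has taken for a name from the list of things; names that differ only in an ending like _2 or _b are one class to them, and where a whole thing is asked for, a point or a joint stands for the part that bears it (a point fixed in the world has none). Each returns a list of dicts, best first, with "p" (0 to 1); they miss things now and then, are a little off and sometimes report something else, mostly with a low value. They report only what shows in the picture. A call takes as long as a camera call.
- arm.find_in(camera, target): "location" ([column, row] in pixels, amid what is visible of it).
- arm.masks_of(camera, target): "pixels" (384x512 bool, what is visible of it) and "location" ([column, row] in pixels, amid what is visible of it).
The state is a dict: "clock": time; "joints": joint angles; "joint_vel": joint speeds; "joint_efforts": joint torques, N m; "position": TCP position; "ee_rot": TCP orientation; "contact_force": force on the tool from outside, world axes, zero at the start; "wrist_torque": the same for the moment, N m; "gripper_width": finger opening in mm.
Only numpy, scipy, OpenCV 4.12 (cv2) and the standard library are available. Lean on these libraries where they do the work, as an engineer would, in place of code of your own. Each camera call takes 0.05 s, during which the arm holds its last target. There are 200 camera calls.

## Working session

There is one attempt and no reset: what is moved stays moved. The work goes in short steps, Python scripts to look and compute and a shell command to move; the robot and the scene stay as the last step left them, time stands still between calls to the robot, and variables do not carry over. Pictures are saved under pics/ and viewed, about 8 in all and at most 12, crops included, and the job is handed in when it is done.

```bash
ls; mkdir -p pics; cat > h.py <<'E'
import numpy as np, cv2
from scipy.spatial.transform import Rotation as R
from bench import arm
def ray(cam,px,z,cal=None):
    c=cal or arm.calibration(cam);K=np.array(c["intrinsics"]);Rm=np.array(c["R"]);t=np.array(c["t"])
    d=Rm.T@np.linalg.solve(K,[px[0],px[1],1.]);o=-Rm.T@t
    return o+d*(z-o[2])/d[2]
def proj(cam,X,cal=None):
    c=cal or arm.calibration(cam);p=np.array(c["intrinsics"])@(np.array(c["R"])@np.array(X)+np.array(c["t"]));return p[:2]/p[2]
def st():
    s=arm.read_state();print("t",round(s["clock"],2),"p",np.round(s["position"],1),"F",np.round(s["contact_force"],1),"M",np.round(s["wrist_torque"],2),"w",round(s["gripper_width"],1));
    print("Rtool cols\n",np.round(R.from_quat(s["ee_rot"]).as_matrix(),3));return s
def snap(cam,n):
    im=arm.get_image(cam);cv2.imwrite(f"pics/{n}.png",im[:,:,::-1]);return im
E
python3 - <<'E'
from h import *
s=st();print(np.round(s["joints"],3))
a=snap("scene","a");b=snap("side","b");c=snap("wrist","c")
cv2.imwrite("pics/ab.png",np.vstack([np.hstack([cv2.resize(x,(400,300)) for x in (a,b)]),np.hstack([cv2.resize(c,(400,300))]*2)])[:,:,::-1])
for cam in("scene","side","wrist"):
  cal=arm.calibration(cam);print(cam,np.round(-np.array(cal["R"]).T@cal["t"]))
  for n,z in (("heatsink",54),("board",14),("pad0",16),("pad1",16),("pad2",16),("pad3",16),("hole0",16),("tray",10),("post0",38),("post1",38),("post2",38),("post3",38),("reagent",50),("rack",45),("screwdriver",12)):
    for r in arm.find_in(cam,n)[:4]:
      if r["p"]>.3: print(n,np.round(r["location"]),round(r["p"],2),np.round(ray(cam,r["location"],z,cal)[:2]))
E
```

```text
pics
t 0.0 p [173.6 599.8 230.2] F [ 0.7 -0.3  0.7] M [ 0.01 -0.02 -0.  ] w 85.8
Rtool cols
 [[-0.961 -0.    -0.278]
 [ 0.278 -0.002 -0.96 ]
 [-0.    -1.     0.002]]
[ 1.548  0.386  0.007 -0.    -1.194 -0.259]
scene [1182. -101.  545.]
heatsink [158. 212.] 0.78 [ 618. -190.]
board [159. 213.] 0.76 [ 575. -195.]
pad0 [156. 212.] 0.56 [ 573. -201.]
pad1 [156. 212.] 0.56 [ 573. -201.]
pad2 [156. 212.] 0.56 [ 573. -201.]
pad3 [156. 212.] 0.56 [ 573. -201.]
hole0 [158. 211.] 0.68 [ 571. -195.]
hole0 [317. 173.] 0.42 [520. 183.]
tray [315. 175.] 0.83 [518. 181.]
tray [159. 213.] 0.56 [ 571. -195.]
post0 [316. 176.] 0.67 [556. 168.]
post1 [316. 176.] 0.67 [556. 168.]
post2 [316. 176.] 0.67 [556. 168.]
post3 [316. 176.] 0.67 [556. 168.]
reagent [357. 245.] 0.87 [785. 163.]
rack [192. 288.] 0.78 [ 809. -137.]
screwdriver [316. 172.] 0.7 [511. 184.]
side [ 340. -440.  663.]
heatsink [295. 301.] 0.96 [ 557. -218.]
board [290. 298.] 0.7 [ 566. -193.]
pad0 [294. 299.] 0.91 [ 571. -200.]
pad1 [294. 299.] 0.91 [ 571. -200.]
pad2 [294. 299.] 0.91 [ 571. -200.]
pad3 [294. 299.] 0.91 [ 571. -200.]
hole0 [295. 299.] 0.66 [ 573. -201.]
post0 [185. 180.] 0.77 [528. 164.]
post0 [187. 184.] 0.74 [526. 152.]
post1 [185. 180.] 0.77 [528. 164.]
post1 [187. 184.] 0.74 [526. 152.]
post2 [185. 180.] 0.77 [528. 164.]
post2 [187. 184.] 0.74 [526. 152.]
post3 [185. 180.] 0.77 [528. 164.]
post3 [187. 184.] 0.74 [526. 152.]
reagent [273. 138.] 0.84 [774. 166.]
rack [363. 220.] 0.67 [ 785. -146.]
screwdriver [203. 242.] 0.68 [490.   7.]
wrist [246. 579. 374.]
```

View pics/ab.png

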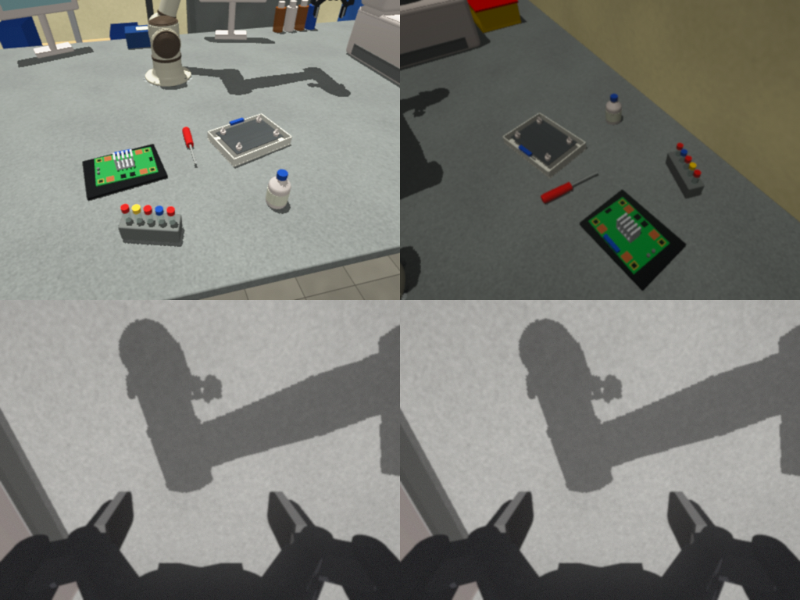

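The scene view shows the board on its mat at left and the tray at right, with the screwdriver between them. The rack is in front of the board and the bottle is at the far right. The tray is near (525,165) and the board near (570,-195).

```bash
cat >> h.py <<'E'
def plan(target,ax_deg,n,tilt=True):
    """constant tool-frame delta & rot per row for n rows; ax_deg = wanted world angle of tool z (deg), tool straight down"""
    s=arm.read_state();M=R.from_quat(s["ee_rot"]);m=M.as_matrix()
    a=np.radians(ax_deg);z=np.array([np.cos(a),np.sin(a),0]);y=np.array([0,0,-1.]);G=R.from_matrix(np.c_[np.cross(y,z),y,z])
    rv=(M.inv()*G).as_rotvec();A=np.zeros((3,3));Q=M
    for k in range(n): A+=Q.as_matrix();Q=Q*R.from_rotvec(rv/n)
    d=np.linalg.solve(A,np.array(target)-s["position"])
    print("rows",n,"delta",np.round(d,2),"rot",np.round(rv/n,4))
E
python3 - <<'E'
from h import *
s=arm.read_state();c=arm.calibration("wrist");m=R.from_quat(s["ee_rot"]).as_matrix();Rc=np.array(c["R"])
print("cam in tool",np.round(m.T@(-Rc.T@c["t"]-s["position"])),"axis",np.round(m.T@Rc.T,3)[:,2],"right",np.round(m.T@Rc.T,3)[:,0]);print(c["intrinsics"])
plan([525,165+20,230],180,20);plan([525,185,280],180,20)
E
```

```text
cam in tool [ -75. -142.   -0.] axis [ 0.295  0.956 -0.   ] right [0. 0. 1.]
[[295.3104519    0.         256.09241394]
 [  0.         295.3104519  192.84714574]
 [  0.           0.           1.        ]]
rows 20 delta [-29.16   0.06  -0.74] rot [-0.      0.0644  0.    ]
rows 20 delta [-29.16  -2.44  -0.74] rot [-0.      0.0644  0.    ]
```

```bash
D='{"delta_pos":[-29.2,0,-0.7],"rot":[0,0.0644,0],"jaw":85}'
python3 -m creep '[{"delta_pos":[-29.2,0,-0.7],"rot":[0,0.0644,0],"jaw":85},{"delta_pos":[-29.2,0,-0.7],"rot":[0,0.0644,0],"jaw":85},{"delta_pos":[-29.2,0,-0.7],"rot":[0,0.0644,0],"jaw":85},{"delta_pos":[-29.2,0,-0.7],"rot":[0,0.0644,0],"jaw":85},{"delta_pos":[-29.2,0,-0.7],"rot":[0,0.0644,0],"jaw":85},{"delta_pos":[-29.2,0,-0.7],"rot":[0,0.0644,0],"jaw":85},{"delta_pos":[-29.2,0,-0.7],"rot":[0,0.0644,0],"jaw":85},{"delta_pos":[-29.2,0,-0.7],"rot":[0,0.0644,0],"jaw":85},{"delta_pos":[-29.2,0,-0.7],"rot":[0,0.0644,0],"jaw":85},{"delta_pos":[-29.2,0,-0.7],"rot":[0,0.0644,0],"jaw":85}]'
python3 -m creep '[{"delta_pos":[-29.2,0,-0.7],"rot":[0,0.0644,0],"jaw":85},{"delta_pos":[-29.2,0,-0.7],"rot":[0,0.0644,0],"jaw":85},{"delta_pos":[-29.2,0,-0.7],"rot":[0,0.0644,0],"jaw":85},{"delta_pos":[-29.2,0,-0.7],"rot":[0,0.0644,0],"jaw":85},{"delta_pos":[-29.2,0,-0.7],"rot":[0,0.0644,0],"jaw":85},{"delta_pos":[-29.2,0,-0.7],"rot":[0,0.0644,0],"jaw":85},{"delta_pos":[-29.2,0,-0.7],"rot":[0,0.0644,0],"jaw":85},{"delta_pos":[-29.2,0,-0.7],"rot":[0,0.0644,0],"jaw":85},{"delta_pos":[-29.2,0,-0.7],"rot":[0,0.0644,0],"jaw":85},{"delta_pos":[-29.2,0,-0.7],"rot":[0,0.0644,0],"jaw":85}]'
python3 - <<'E'
from h import *
st();snap("wrist","w1");cal=arm.calibration("wrist")
import pickle;pickle.dump(cal,open("w1.pkl","wb"))
for n,z in (("tray",30),("post0",50),("screwdriver",12)):
  for r in arm.find_in("wrist",n)[:6]: print(n,np.round(r["location"],1),round(r["p"],2),np.round(ray("wrist",r["location"],z,cal)[:2],1))
E
```

```text
clock: 3.23
position: [420.0, 449.9, 231.2]
ee_rot: [0.317, 0.632, -0.632, -0.317]
contact_force: [0.1, 0.0, 0.0]
gripper_width: 84.9
clock: 4.07
position: [525.5, 182.8, 231.3]
ee_rot: [0.501, 0.5, -0.499, -0.5]
contact_force: [-0.1, -0.4, -0.2]
gripper_width: 85.4
t 4.07 p [525.5 182.8 231.3] F [-0.1 -0.4 -0.2] M [ 0.   -0.03 -0.02] w 85.4
Rtool cols
 [[ 0.002  0.    -1.   ]
 [ 1.     0.     0.002]
 [ 0.    -1.    -0.   ]]
tray [250.3 159.3] 0.85 [531.3 167.9]
post0 [254.4 161.8] 0.93 [526.3 167. ]
screwdriver [297.    6.5] 0.77 [479.2   5.8]
```

View pics/w1.png

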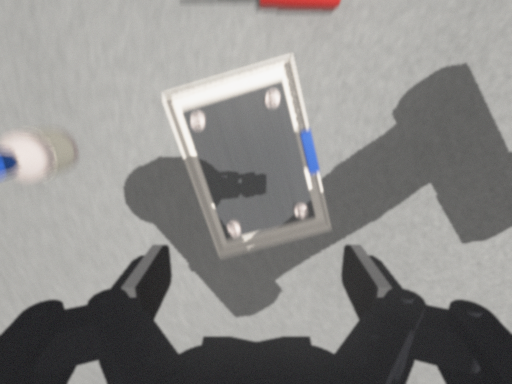

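The wrist view shows the tray's four posts at about (197,120), (272,98), (234,228) and (301,211). The blue block is at (310,152) and faces the robot, and the tray is yawed about 15°.

```bash
python3 - <<'E'
from h import *
import pickle;cal=pickle.load(open("w1.pkl","rb"))
im=cv2.imread("pics/w1.png")
for r in arm.masks_of("wrist","post0")[:2]:
  m=r["pixels"].astype(np.uint8);n,l,s,c=cv2.connectedComponentsWithStats(m);print(r["p"],m.sum(),[(list(s[i]),c[i].round(1)) for i in range(1,n) if s[i][4]>20])
cr=cv2.resize(im[80:250,160:340],None,fx=4,fy=4,interpolation=cv2.INTER_CUBIC)
tiles=[cv2.resize(im[y-18:y+18,x-24:x+24],(400,300),interpolation=cv2.INTER_CUBIC) for x,y in((197,120),(272,98),(234,228),(301,211))]
cv2.imwrite("pics/w1c.png",np.vstack([np.hstack(tiles[:2]),np.hstack(tiles[2:])]))
E
```

```text
0.97 13686 [([np.int32(183), np.int32(83), np.int32(132), np.int32(159), np.int32(13686)], array([251.2, 162.5]))]
```

View pics/w1c.png

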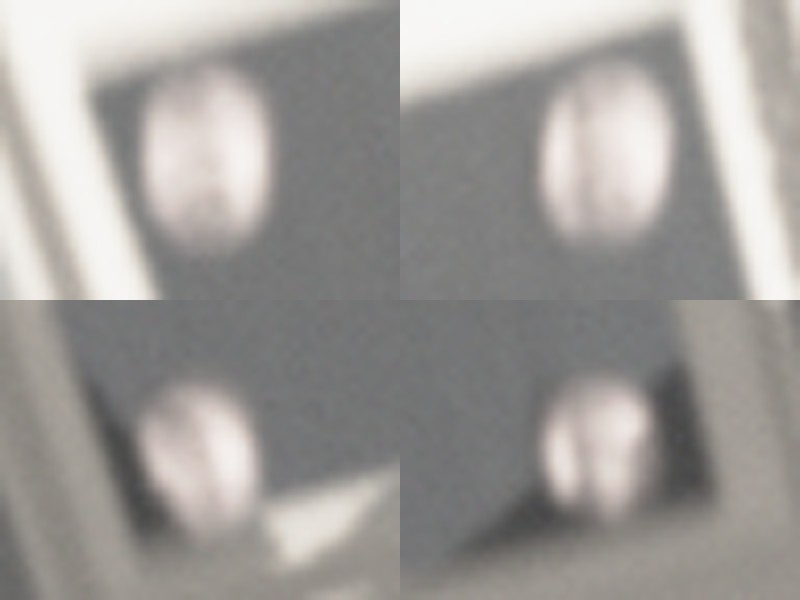

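The shapes are stretched along the motion: the picture was taken while the arm was still settling. I'll retake it standing still and fit the 86x136 rectangle of posts.

```bash
cat >> h.py <<'E'
def fitpose(W,P):
    """2D rigid fit of local pts P to world W -> centre, yaw, residuals"""
    W=np.array(W)[:,:2];P=np.array(P,float);a=W-W.mean(0);b=P-P.mean(0)
    th=np.arctan2((b[:,0]*a[:,1]-b[:,1]*a[:,0]).sum(),(b*a).sum());c,s=np.cos(th),np.sin(th);Q=np.array([[c,-s],[s,c]])
    o=W.mean(0)-Q@P.mean(0);return o,th,W-(P@Q.T+o)
E
python3 - <<'E'
from h import *
for i in range(3): arm.get_image("scene")
s=st();cal=arm.calibration("wrist");im=snap("wrist","w2")
import pickle;pickle.dump(cal,open("w2.pkl","wb"))
big=im[80:250,160:340]
cv2.imwrite("pics/w2c.png",cv2.resize(big,None,fx=4,fy=3.5,interpolation=cv2.INTER_CUBIC)[:,:,::-1])
for p in [[197,120],[272,98],[234,228],[301,211]]: print(ray("wrist",p,38,cal)[:2])
E
```

```text
t 4.47 p [525.1 185.1 231.2] F [-0.4 -0.4 -0.3] M [-0.08  0.03 -0.04] w 85.0
Rtool cols
 [[-0.003  0.    -1.   ]
 [ 1.     0.    -0.003]
 [ 0.    -1.    -0.   ]]
[590.54351484 129.39421983]
[508.10732312 106.04690173]
[552.20698812 258.94922176]
[470.56227599 236.36254527]
```

View pics/w2c.png

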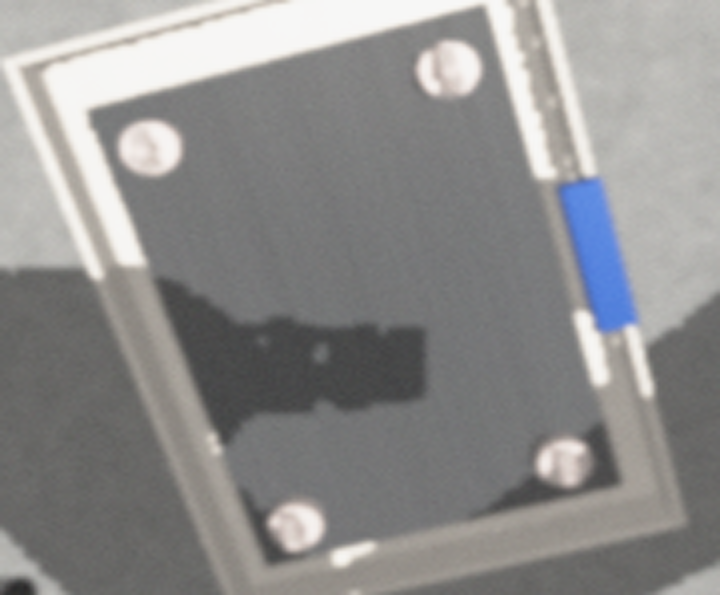

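The standstill picture is sharp, with post discs at crop (150,148), (449,69), (564,461) and (297,526). I'll refine these by thresholding.

```bash
python3 - <<'E'
from h import *
import pickle;cal=pickle.load(open("w2.pkl","rb"));im=cv2.imread("pics/w2.png")
g=im[:,:,2].astype(float)
W=[]
for cx,cy in((564,461),(297,526),(449,69),(150,148)):
  cx=cx/4+160;cy=cy/3.5+80
  yy,xx=np.mgrid[:384,:512];x0,y0=cx,cy
  for i in range(4):
    m=(np.hypot(xx-x0,yy-y0)<9)&(g>150)&(im.max(2)-g<10)
    x0,y0=xx[m].mean(),yy[m].mean()
  print("hand",(round(cx,1),round(cy,1)),"thr",(round(x0,1),round(y0,1)),m.sum())
  W.append([ray("wrist",(cx,cy),38,cal)[:2],ray("wrist",(x0,y0),38,cal)[:2]])
W=np.array(W)
# image right=-x : order above = nearL, farL, nearR, farR
P=[[-43,68],[43,68],[-43,-68],[43,-68]]
for k in (0,1):
  o,th,res=fitpose(W[:,k],P);print(o.round(1),round(th,4),res.round(1).tolist())
# go view the board
plan([575,-180+0,240],180,10);plan([575,-170,240],180,10)
E
```

```text
hand (301.0, 211.7) thr (np.float64(300.4), np.float64(211.3)) 145
hand (234.2, 230.3) thr (np.float64(234.1), np.float64(229.6)) 162
hand (272.2, 99.7) thr (np.float64(272.1), np.float64(99.2)) 241
hand (197.5, 122.3) thr (np.float64(197.1), np.float64(121.8)) 234
[530.1 184.7] 0.2847 [[0.8, -0.6], [-0.3, -0.1], [-0.1, 0.4], [-0.3, 0.3]]
[530.5 184.1] 0.2836 [[1.1, -0.6], [-0.6, -0.4], [-0.2, 0.5], [-0.3, 0.4]]
rows 10 delta [-36.52  -0.88  -4.94] rot [0.     0.0003 0.    ]
rows 10 delta [-35.52  -0.88  -4.94] rot [0.     0.0003 0.    ]
```

```bash

python3 -m creep '[{"delta_pos":[-36.5,-0.9,-5],"rot":[0,0,0],"jaw":85},{"delta_pos":[-36.5,-0.9,-5],"rot":[0,0,0],"jaw":85},{"delta_pos":[-36.5,-0.9,-5],"rot":[0,0,0],"jaw":85},{"delta_pos":[-36.5,-0.9,-5],"rot":[0,0,0],"jaw":85},{"delta_pos":[-36.5,-0.9,-5],"rot":[0,0,0],"jaw":85},{"delta_pos":[-36.5,-0.9,-5],"rot":[0,0,0],"jaw":85},{"delta_pos":[-36.5,-0.9,-5],"rot":[0,0,0],"jaw":85},{"delta_pos":[-36.5,-0.9,-5],"rot":[0,0,0],"jaw":85},{"delta_pos":[-36.5,-0.9,-5],"rot":[0,0,0],"jaw":85},{"delta_pos":[-36.5,-0.9,-5],"rot":[0,0,0],"jaw":85}]'
python3 - <<'E'
from h import *
for i in range(5): arm.get_image("scene")
s=st();cal=arm.calibration("wrist");im=snap("wrist","w3")
import pickle;pickle.dump(cal,open("w3.pkl","wb"))
for n,z in (("board",16),("heatsink",54)):
  r=arm.masks_of("wrist",n)[0];print(n,r["p"],np.round(r["location"]),np.round(ray("wrist",r["location"],z,cal)[:2],1))
ys,xs=np.nonzero(r["pixels"])
cv2.imwrite("pics/w3c.png",cv2.resize(im[40:280,120:400],None,fx=2.8,fy=2.5,interpolation=cv2.INTER_CUBIC)[:,:,::-1])
E
```

```text
clock: 5.35
position: [576.0, -181.8, 240.3]
ee_rot: [0.499, 0.501, -0.501, -0.499]
contact_force: [0.3, 1.3, 1.1]
gripper_width: 85.0
t 5.6 p [ 575.6 -180.3  239.9] F [0.7 0.1 0. ] M [ 0.05  0.05 -0.02] w 84.8
Rtool cols
 [[-0.001 -0.001 -1.   ]
 [ 1.     0.    -0.001]
 [ 0.    -1.     0.001]]
board 0.74 [260. 152.] [ 570.7 -195.5]
heatsink 0.62 [261. 149.] [ 570.3 -205.5]
```

View pics/w3c.png

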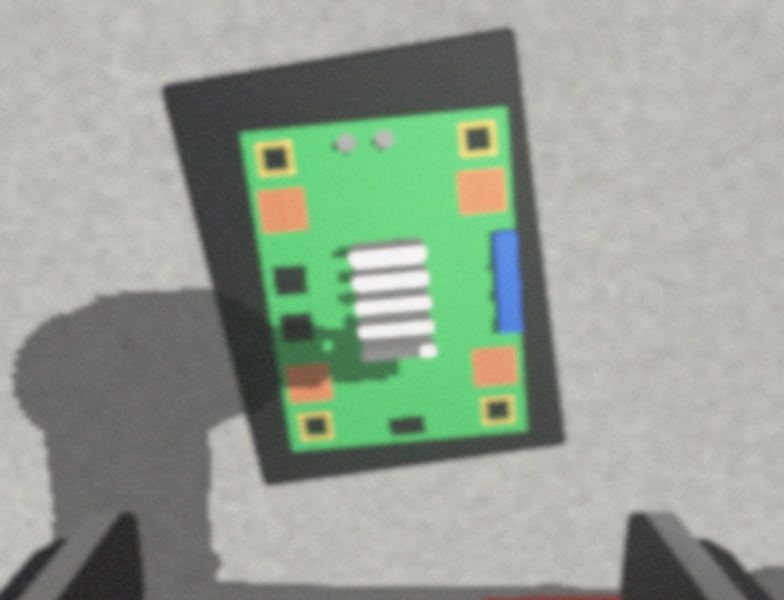

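Board crop: holes at near-right (478,139), far-right (275,158), near-left (498,410) and far-left (316,426). The blue connector is on the robot side and the heat sink top is centred near (392,292).

```bash
python3 - <<'E'
from h import *
import pickle;cal=pickle.load(open("w3.pkl","rb"));im=cv2.imread("pics/w3.png");g=im.astype(int)
yy,xx=np.mgrid[:384,:512]
f=lambda p:(p[0]/2.8+120,p[1]/2.5+40)
W=[];V=[]
for p in((478,139),(498,410),(275,158),(316,426)):
  x0,y0=cx,cy=f(p)
  for i in range(4):
    m=(np.hypot(xx-x0,yy-y0)<7)&(g[:,:,1]<100);x0,y0=xx[m].mean(),yy[m].mean()
  print((round(cx,1),round(cy,1)),(x0.round(1),y0.round(1)),m.sum());V.append(ray("wrist",(x0,y0),15.5,cal)[:2]);W.append(ray("wrist",(cx,cy),15.5,cal)[:2])
P=[[-43,-68],[-43,68],[43,-68],[43,68]]
for w in(W,V):
  o,th,res=fitpose(w,P);print(o.round(1),round(th,4),res.round(1).tolist())
c,s=np.cos(th),np.sin(th);Q=np.array([[c,-s],[s,c]])
# predicted outlines of heatsink top if at board centre, in crop
for hx,hy in((15,25),(15,-25),(-15,-25),(-15,25)):
  q=o+Q@[hx,hy];u=proj("wrist",[*q,54],cal);print(np.round([(u[0]-120)*2.8,(u[1]-40)*2.5]))
for p in((348,248),(428,242),(436,332),(358,340)): print("local",(Q.T@(ray("wrist",f(p),54,cal)[:2]-o)).round(1))
E
```

```text
(290.7, 95.6) (np.float64(289.9), np.float64(95.3)) 28
(297.9, 204.0) (np.float64(297.0), np.float64(203.5)) 20
(218.2, 103.2) (np.float64(217.9), np.float64(103.1)) 40
(232.9, 210.4) (np.float64(232.5), np.float64(210.0)) 24
[ 570.4 -190.2] 0.1047 [[-0.1, -0.0], [-0.1, 0.1], [0.2, -0.3], [0.0, 0.2]]
[ 571.2 -190.7] 0.105 [[0.1, 0.1], [0.3, -0.1], [-0.2, -0.0], [-0.3, 0.0]]
[362. 361.]
[348. 253.]
[423. 246.]
[434. 355.]
local [ 14.6 -27. ]
local [-16.9 -26.3]
local [-16.7  14.4]
local [15.3 14.8]
```

```bash
python3 - <<'E'
from h import *
plan([570.7,-190.5,80],186,8)
E
```

```text
rows 8 delta [-1.36 20.05  0.69] rot [ 0.     -0.0127  0.    ]
```

```bash

python3 -m creep '[{"delta_pos":[-1.4,20,0.7],"rot":[0,-0.0127,0],"jaw":50},{"delta_pos":[-1.4,20,0.7],"rot":[0,-0.0127,0],"jaw":50},{"delta_pos":[-1.4,20,0.7],"rot":[0,-0.0127,0],"jaw":50},{"delta_pos":[-1.4,20,0.7],"rot":[0,-0.0127,0],"jaw":50},{"delta_pos":[-1.4,20,0.7],"rot":[0,-0.0127,0],"jaw":50},{"delta_pos":[-1.4,20,0.7],"rot":[0,-0.0127,0],"jaw":50},{"delta_pos":[-1.4,20,0.7],"rot":[0,-0.0127,0],"jaw":50},{"delta_pos":[-1.4,20,0.7],"rot":[0,-0.0127,0],"jaw":50},{"delta_pos":[0,0,0],"rot":[0,0,0],"jaw":50},{"delta_pos":[0,0,0],"rot":[0,0,0],"jaw":50}]'
python3 - <<'E'
from h import *
st();plan([570.7,-190.5,23],186,7);snap("wrist","w4")
E
```

```text
clock: 6.58
position: [570.2, -191.3, 79.9]
ee_rot: [-0.473, -0.525, 0.526, 0.474]
contact_force: [0.7, -0.7, -0.4]
gripper_width: 49.8
t 6.58 p [ 570.2 -191.3   79.9] F [ 0.7 -0.7 -0.4] M [-0.01 -0.04 -0.01] w 49.8
Rtool cols
 [[-0.104 -0.002 -0.995]
 [ 0.995 -0.    -0.104]
 [ 0.    -1.     0.002]]
rows 7 delta [ 0.11  8.13 -0.09] rot [-0.0003 -0.0001  0.    ]
```

View pics/w4.png

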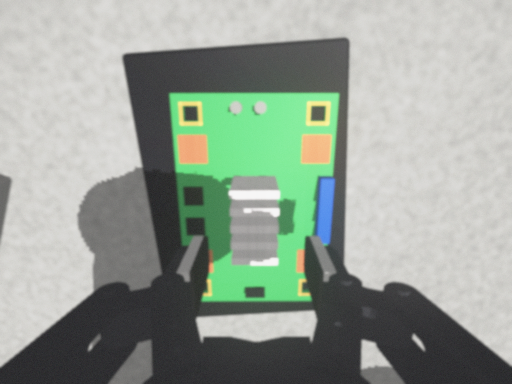

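The jaws straddle the heat sink, both centred at about column 254, so I'll descend and grip.

```bash

python3 -m creep '[{"delta_pos":[0.1,8.1,0],"rot":[0,0,0],"jaw":50},{"delta_pos":[0.1,8.1,0],"rot":[0,0,0],"jaw":50},{"delta_pos":[0.1,8.1,0],"rot":[0,0,0],"jaw":50},{"delta_pos":[0.1,8.1,0],"rot":[0,0,0],"jaw":50},{"delta_pos":[0.1,8.1,0],"rot":[0,0,0],"jaw":50},{"delta_pos":[0.1,8.1,0],"rot":[0,0,0],"jaw":50},{"delta_pos":[0.1,8.1,0],"rot":[0,0,0],"jaw":50},{"delta_pos":[0,0,0],"rot":[0,0,0],"jaw":50},{"delta_pos":[0,0,0],"rot":[0,0,0],"jaw":20},{"delta_pos":[0,0,0],"rot":[0,0,0],"jaw":20}]'
python3 -m creep '[{"delta_pos":[0,0,0],"rot":[0,0,0],"jaw":20},{"delta_pos":[0,0,0],"rot":[0,0,0],"jaw":20},{"delta_pos":[0,0,0],"rot":[0,0,0],"jaw":20},{"delta_pos":[0,-2,0],"rot":[0,0,0],"jaw":20},{"delta_pos":[0,-5,0],"rot":[0,0,0],"jaw":20},{"delta_pos":[0,-10,0],"rot":[0,0,0],"jaw":20},{"delta_pos":[0,-15,0],"rot":[0,0,0],"jaw":20},{"delta_pos":[0,-20,0],"rot":[0,0,0],"jaw":20},{"delta_pos":[0,-20,0],"rot":[0,0,0],"jaw":20},{"delta_pos":[0,-20,0],"rot":[0,0,0],"jaw":20}]'
python3 - <<'E'
from h import *
s=st()
# board rotation +0.179 -> tool angle 186+10.26
th=.284-.105
plan([530.3,184.4,130],np.degrees(np.arctan2(*R.from_quat(s["ee_rot"]).as_matrix()[[1,0],2])+th),18)
E
```

```text
clock: 7.47
position: [570.8, -191.7, 23.9]
ee_rot: [0.474, 0.525, -0.525, -0.473]
contact_force: [0.1, 0.0, -2.0]
gripper_width: 29.8
clock: 8.3
position: [570.2, -191.6, 117.4]
ee_rot: [0.474, 0.525, -0.525, -0.474]
contact_force: [0.5, -0.0, -1.6]
gripper_width: 29.2
t 8.3 p [ 570.2 -191.6  117.4] F [ 0.5 -0.  -1.6] M [ 0.01 -0.06 -0.03] w 29.2
Rtool cols
 [[-0.102  0.    -0.995]
 [ 0.995 -0.    -0.102]
 [-0.    -1.    -0.   ]]
rows 18 delta [20.96 -0.7  -1.71] rot [ 0.     -0.0099 -0.    ]
```

```bash

python3 -m creep '[{"delta_pos":[21,-0.7,-1.7],"rot":[0,-0.0099,0],"jaw":20},{"delta_pos":[21,-0.7,-1.7],"rot":[0,-0.0099,0],"jaw":20},{"delta_pos":[21,-0.7,-1.7],"rot":[0,-0.0099,0],"jaw":20},{"delta_pos":[21,-0.7,-1.7],"rot":[0,-0.0099,0],"jaw":20},{"delta_pos":[21,-0.7,-1.7],"rot":[0,-0.0099,0],"jaw":20},{"delta_pos":[21,-0.7,-1.7],"rot":[0,-0.0099,0],"jaw":20},{"delta_pos":[21,-0.7,-1.7],"rot":[0,-0.0099,0],"jaw":20},{"delta_pos":[21,-0.7,-1.7],"rot":[0,-0.0099,0],"jaw":20},{"delta_pos":[21,-0.7,-1.7],"rot":[0,-0.0099,0],"jaw":20},{"delta_pos":[21,-0.7,-1.7],"rot":[0,-0.0099,0],"jaw":20}]'
python3 -m creep '[{"delta_pos":[21,-0.7,-1.7],"rot":[0,-0.0099,0],"jaw":20},{"delta_pos":[21,-0.7,-1.7],"rot":[0,-0.0099,0],"jaw":20},{"delta_pos":[21,-0.7,-1.7],"rot":[0,-0.0099,0],"jaw":20},{"delta_pos":[21,-0.7,-1.7],"rot":[0,-0.0099,0],"jaw":20},{"delta_pos":[21,-0.7,-1.7],"rot":[0,-0.0099,0],"jaw":20},{"delta_pos":[21,-0.7,-1.7],"rot":[0,-0.0099,0],"jaw":20},{"delta_pos":[21,-0.7,-1.7],"rot":[0,-0.0099,0],"jaw":20},{"delta_pos":[21,-0.7,-1.7],"rot":[0,-0.0099,0],"jaw":20},{"delta_pos":[0,0,0],"rot":[0,0,0],"jaw":20},{"delta_pos":[0,0,0],"rot":[0,0,0],"jaw":20}]'
python3 -m creep '[{"delta_pos":[0,10,0],"rot":[0,0,0],"jaw":20},{"delta_pos":[0,10,0],"rot":[0,0,0],"jaw":20},{"delta_pos":[0,10,0],"rot":[0,0,0],"jaw":20},{"delta_pos":[0,10,0],"rot":[0,0,0],"jaw":20},{"delta_pos":[0,10,0],"rot":[0,0,0],"jaw":20},{"delta_pos":[0,6,0],"rot":[0,0,0],"jaw":20},{"delta_pos":[0,2,0],"rot":[0,0,0],"jaw":20},{"delta_pos":[0,0,0],"rot":[0,0,0],"jaw":20},{"delta_pos":[0,0,0],"rot":[0,0,0],"jaw":20},{"delta_pos":[0,0,0],"rot":[0,0,0],"jaw":20}]'
python3 - <<'E'
from h import *
arm.get_image("scene");s=st();cal=arm.calibration("wrist");im=snap("wrist","w5")
import pickle;pickle.dump((cal,s),open("w5.pkl","wb"))
cv2.imwrite("pics/w5c.png",cv2.resize(im[60:330,140:390],None,fx=3.2,fy=2.2,interpolation=cv2.INTER_CUBIC)[:,:,::-1])
E
```

```text
clock: 9.13
position: [556.3, 19.6, 123.7]
ee_rot: [0.447, 0.548, -0.548, -0.447]
contact_force: [-0.0, -0.8, -2.3]
gripper_width: 29.1
clock: 9.97
position: [530.1, 186.0, 129.0]
ee_rot: [0.425, 0.566, -0.565, -0.425]
contact_force: [-0.3, -0.1, -1.7]
gripper_width: 29.6
clock: 10.8
position: [530.8, 185.3, 70.8]
ee_rot: [0.425, 0.566, -0.565, -0.425]
contact_force: [-0.8, -0.3, -2.5]
gripper_width: 29.3
t 10.85 p [530.7 185.3  70.8] F [ 0.2 -0.2 -1.8] M [-0.04  0.01  0.02] w 29.1
Rtool cols
 [[-0.277  0.001 -0.961]
 [ 0.961  0.001 -0.277]
 [ 0.    -1.    -0.001]]
```

View pics/w5c.png

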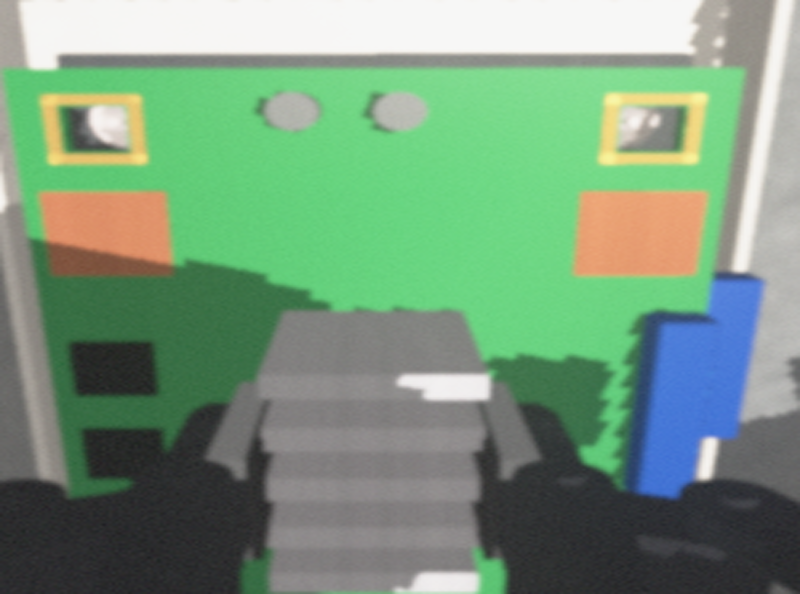

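Two posts show through the right-hand holes, which are at crop (94,130) and (654,129). The post heads are shifted slightly towards the image centre, so I'll check this against the predictions.

```bash
python3 - <<'E'
from h import *
import pickle;cal,s=pickle.load(open("w5.pkl","rb"))
f=lambda p:(p[0]/3.2+140,p[1]/2.2+60)
o=np.array([530.3,184.4]);th=.284;c,sn=np.cos(th),np.sin(th);Q=np.array([[c,-sn],[sn,c]])
z=s["position"][2]
for zt in (z-8.5,z-7):
  H=[ray("wrist",f(p),zt,cal)[:2] for p in((654,129),(94,130))]
  print("hole W",np.round(H,1),"dist",np.linalg.norm(H[0]-H[1]).round(1),"yaw",np.arctan2(*(H[1]-H[0])[::-1]).round(4),"local in tray",[(Q.T@(h-o)).round(1) for h in H])
for l in((-43,-68),(43,-68)):
  w=o+Q@l
  for h in (38,52):
    u=proj("wrist",[*w,h],cal);print("post pred",l,h,np.round([(u[0]-140)*3.2,(u[1]-60)*2.2]))
im=cv2.imread("pics/w5.png")
t=[cv2.resize(im[int(v-22):int(v+22),int(u-22):int(u+22)],(400,400),interpolation=cv2.INTER_CUBIC) for u,v in (f((94,130)),f((654,129)))]
print([ (int(u-22),int(v-22)) for u,v in (f((94,130)),f((654,129)))])
cv2.imwrite("pics/w5d.png",np.hstack(t))
E
```

```text
hole W [[507.4 108.7]
 [590.7 132.9]] dist 86.8 yaw 0.2835 local in tray [array([-43.2, -66.3]), array([ 43.5, -66.3])]
hole W [[507.8 108.7]
 [590.3 132.7]] dist 85.9 yaw 0.2835 local in tray [array([-42.8, -66.4]), array([ 43.1, -66.4])]
post pred (-43, -68) 38 [615. 117.]
post pred (-43, -68) 52 [636. 119.]
post pred (43, -68) 38 [134. 118.]
post pred (43, -68) 52 [114. 120.]
[(147, 97), (322, 96)]
```

View pics/w5d.png

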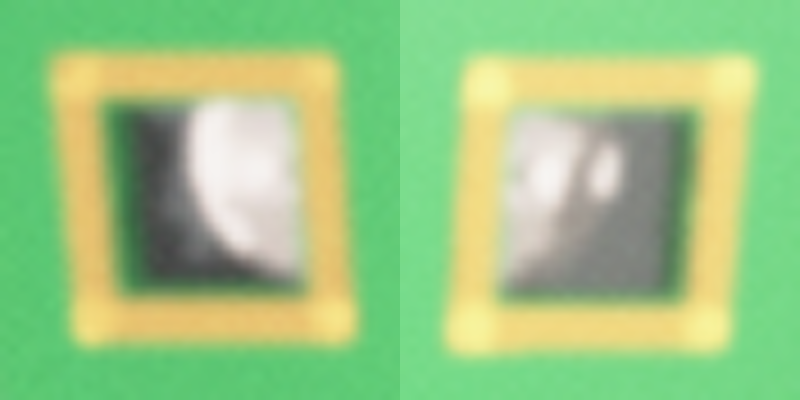

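The tray prediction matches the posts within about 0.5 mm. The board sits about 1.4 mm too far in tray +y, which is tool +x. I'll correct that and lower it gently.

```bash

python3 -m creep '[{"delta_pos":[-0.7,0,0],"rot":[0,0,0],"jaw":20},{"delta_pos":[-0.7,1,0],"rot":[0,0,0],"jaw":20},{"delta_pos":[0,2,0],"rot":[0,0,0],"jaw":20},{"delta_pos":[0,2,0],"rot":[0,0,0],"jaw":20},{"delta_pos":[0,2,0],"rot":[0,0,0],"jaw":20},{"delta_pos":[0,2,0],"rot":[0,0,0],"jaw":20},{"delta_pos":[0,2,0],"rot":[0,0,0],"jaw":20},{"delta_pos":[0,1,0],"rot":[0,0,0],"jaw":20},{"delta_pos":[0,0,0],"rot":[0,0,0],"jaw":20},{"delta_pos":[0,0,0],"rot":[0,0,0],"jaw":20}]'
python3 -m creep '[{"delta_pos":[0,0.5,0],"rot":[0,0,0],"jaw":20},{"delta_pos":[0,0.5,0],"rot":[0,0,0],"jaw":20},{"delta_pos":[0,0.5,0],"rot":[0,0,0],"jaw":20},{"delta_pos":[0,0.5,0],"rot":[0,0,0],"jaw":20},{"delta_pos":[0,0,0],"rot":[0,0,0],"jaw":20},{"delta_pos":[0,0,0],"rot":[0,0,0],"jaw":20},{"delta_pos":[0,0,0],"rot":[0,0,0],"jaw":20},{"delta_pos":[0,0,0],"rot":[0,0,0],"jaw":20},{"delta_pos":[0,0,0],"rot":[0,0,0],"jaw":20},{"delta_pos":[0,0,0],"rot":[0,0,0],"jaw":20}]'
python3 - <<'E'
from h import *
st()
E
```

```text
clock: 11.73
position: [530.7, 183.7, 58.1]
ee_rot: [-0.425, -0.565, 0.565, 0.425]
contact_force: [-0.2, -0.2, -4.1]
gripper_width: 29.3
clock: 12.57
position: [530.9, 183.9, 56.4]
ee_rot: [0.425, 0.565, -0.565, -0.425]
contact_force: [0.1, 1.2, -1.9]
gripper_width: 29.5
t 12.57 p [530.9 183.9  56.4] F [ 0.1  1.2 -1.9] M [ 0.49  0.03 -0.03] w 29.5
Rtool cols
 [[-0.277  0.001 -0.961]
 [ 0.961  0.    -0.277]
 [ 0.    -1.    -0.001]]
```

```bash

python3 -m creep '[{"delta_pos":[0,0.5,0],"rot":[0,0,0],"jaw":20},{"delta_pos":[0,0.5,0],"rot":[0,0,0],"jaw":20},{"delta_pos":[0,0.5,0],"rot":[0,0,0],"jaw":20},{"delta_pos":[0,0.5,0],"rot":[0,0,0],"jaw":20},{"delta_pos":[0,0,0],"rot":[0,0,0],"jaw":20},{"delta_pos":[0,0,0],"rot":[0,0,0],"jaw":20},{"delta_pos":[0,0,0],"rot":[0,0,0],"jaw":20},{"delta_pos":[0,0,0],"rot":[0,0,0],"jaw":20},{"delta_pos":[0,0,0],"rot":[0,0,0],"jaw":20},{"delta_pos":[0,0,0],"rot":[0,0,0],"jaw":20}]'
python3 - <<'E'
from h import *
st();im=snap("wrist","w6")
cv2.imwrite("pics/w6c.png",cv2.resize(im[60:180,140:390],None,fx=3.2,fy=3.2,interpolation=cv2.INTER_CUBIC)[:,:,::-1])
E
```

```text
clock: 13.4
position: [531.0, 183.9, 54.4]
ee_rot: [0.425, 0.565, -0.565, -0.425]
contact_force: [-1.2, 3.2, 0.9]
gripper_width: 29.0
t 13.4 p [531.  183.9  54.4] F [-1.2  3.2  0.9] M [0.96 0.13 0.02] w 29.0
Rtool cols
 [[-0.277  0.001 -0.961]
 [ 0.961  0.    -0.277]
 [ 0.    -1.    -0.001]]
```

View pics/w6c.png

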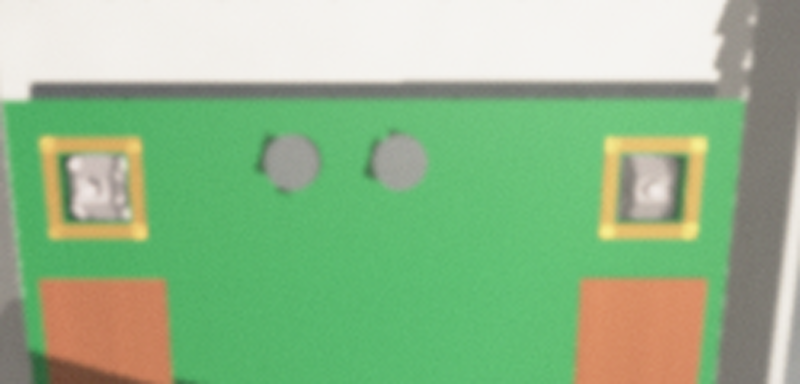

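Both visible posts sit centred in their holes at (97,187) and (650,187), and the tray carries the weight. I'll release, rise, and move over pad0 with the jaws closed.

```bash

python3 -m creep '[{"delta_pos":[0,0,0],"rot":[0,0,0],"jaw":34},{"delta_pos":[0,0,0],"rot":[0,0,0],"jaw":40},{"delta_pos":[0,0,0],"rot":[0,0,0],"jaw":46},{"delta_pos":[0,0,0],"rot":[0,0,0],"jaw":46},{"delta_pos":[0,-5,0],"rot":[0,0,0],"jaw":46},{"delta_pos":[0,-10,0],"rot":[0,0,0],"jaw":46},{"delta_pos":[0,-15,0],"rot":[0,0,0],"jaw":46},{"delta_pos":[0,-15,0],"rot":[0,0,0],"jaw":46},{"delta_pos":[0,-10,0],"rot":[0,0,0],"jaw":46},{"delta_pos":[0,0,0],"rot":[0,0,0],"jaw":46}]'
python3 -m creep '[{"delta_pos":[-11,0,11],"rot":[0,0,0],"jaw":0},{"delta_pos":[-11,0,11],"rot":[0,0,0],"jaw":0},{"delta_pos":[-11,0,11],"rot":[0,0,0],"jaw":0},{"delta_pos":[-11,0,10],"rot":[0,0,0],"jaw":0},{"delta_pos":[0,0,0],"rot":[0,0,0],"jaw":0},{"delta_pos":[0,10,0],"rot":[0,0,0],"jaw":0},{"delta_pos":[0,15,0],"rot":[0,0,0],"jaw":0},{"delta_pos":[0,15,0],"rot":[0,0,0],"jaw":0},{"delta_pos":[0,10,0],"rot":[0,0,0],"jaw":0},{"delta_pos":[0,0,0],"rot":[0,0,0],"jaw":0}]'
python3 - <<'E'
from h import *
st();a=snap("wrist","w7")
b=arm.get_image("side");cv2.imwrite("pics/w7c.png",np.hstack([cv2.resize(a,(400,300)),cv2.resize(b[120:240,120:280],(400,300),interpolation=cv2.INTER_CUBIC)])[:,:,::-1])
E
```

```text
clock: 14.28
position: [532.3, 184.6, 112.4]
ee_rot: [0.426, 0.567, -0.563, -0.424]
contact_force: [0.3, -0.5, 0.2]
gripper_width: 45.7
clock: 15.12
position: [500.3, 129.0, 56.5]
ee_rot: [-0.424, -0.563, 0.567, 0.426]
contact_force: [0.0, 0.4, -0.1]
gripper_width: 0.4
t 15.12 p [500.3 129.   56.5] F [ 0.   0.4 -0.1] M [0.03 0.05 0.01] w 0.4
Rtool cols
 [[-0.277 -0.005 -0.961]
 [ 0.961 -0.002 -0.277]
 [-0.001 -1.     0.005]]
```

View pics/w7c.png

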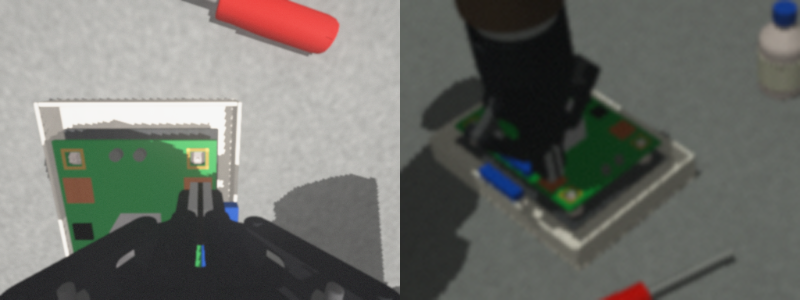

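The view shows the closed fingers over pad0, beside the near-right post at about (198,158), with the board lying on its posts. I'll start pressing.

```bash

python3 -m creep '[{"delta_pos":[0,2,0],"rot":[0,0,0],"jaw":0},{"delta_pos":[0,2,0],"rot":[0,0,0],"jaw":0},{"delta_pos":[0,2,0],"rot":[0,0,0],"jaw":0},{"delta_pos":[0,2,0],"rot":[0,0,0],"jaw":0},{"delta_pos":[0,2,0],"rot":[0,0,0],"jaw":0},{"delta_pos":[0,2,0],"rot":[0,0,0],"jaw":0},{"delta_pos":[0,2,0],"rot":[0,0,0],"jaw":0},{"delta_pos":[0,1,0],"rot":[0,0,0],"jaw":0},{"delta_pos":[0,0,0],"rot":[0,0,0],"jaw":0},{"delta_pos":[0,0,0],"rot":[0,0,0],"jaw":0}]'
python3 -m creep '[{"delta_pos":[0,0.5,0],"rot":[0,0,0],"jaw":0},{"delta_pos":[0,0.5,0],"rot":[0,0,0],"jaw":0},{"delta_pos":[0,0.5,0],"rot":[0,0,0],"jaw":0},{"delta_pos":[0,0.5,0],"rot":[0,0,0],"jaw":0},{"delta_pos":[0,0,0],"rot":[0,0,0],"jaw":0},{"delta_pos":[0,0,0],"rot":[0,0,0],"jaw":0},{"delta_pos":[0,0,0],"rot":[0,0,0],"jaw":0},{"delta_pos":[0,0,0],"rot":[0,0,0],"jaw":0},{"delta_pos":[0,0,0],"rot":[0,0,0],"jaw":0},{"delta_pos":[0,0,0],"rot":[0,0,0],"jaw":0}]'
python3 -c "from h import *;st()"
```

```text
clock: 16.05
position: [501.7, 129.5, 44.5]
ee_rot: [0.425, 0.565, -0.565, -0.425]
contact_force: [-0.6, -1.0, 4.1]
gripper_width: -0.3
clock: 16.88
position: [501.8, 129.5, 42.7]
ee_rot: [0.425, 0.565, -0.565, -0.425]
contact_force: [-1.0, -1.1, 6.1]
gripper_width: 0.2
t 16.88 p [501.8 129.5  42.7] F [-1.  -1.1  6.1] M [-0.14  0.44 -0.02] w 0.2
Rtool cols
 [[-0.277  0.001 -0.961]
 [ 0.961  0.    -0.277]
 [-0.    -1.    -0.001]]
```

```bash

python3 -m creep '[{"delta_pos":[0,1,0],"rot":[0,0,0],"jaw":0},{"delta_pos":[0,1,0],"rot":[0,0,0],"jaw":0},{"delta_pos":[0,1,0],"rot":[0,0,0],"jaw":0},{"delta_pos":[0,1,0],"rot":[0,0,0],"jaw":0},{"delta_pos":[0,0,0],"rot":[0,0,0],"jaw":0},{"delta_pos":[0,0,0],"rot":[0,0,0],"jaw":0},{"delta_pos":[0,0,0],"rot":[0,0,0],"jaw":0},{"delta_pos":[0,0,0],"rot":[0,0,0],"jaw":0},{"delta_pos":[0,0,0],"rot":[0,0,0],"jaw":0},{"delta_pos":[0,0,0],"rot":[0,0,0],"jaw":0}]'
python3 -m creep '[{"delta_pos":[0,0.5,0],"rot":[0,0,0],"jaw":0},{"delta_pos":[0,0.5,0],"rot":[0,0,0],"jaw":0},{"delta_pos":[0,0.5,0],"rot":[0,0,0],"jaw":0},{"delta_pos":[0,0.5,0],"rot":[0,0,0],"jaw":0},{"delta_pos":[0,0,0],"rot":[0,0,0],"jaw":0},{"delta_pos":[0,0,0],"rot":[0,0,0],"jaw":0},{"delta_pos":[0,0,0],"rot":[0,0,0],"jaw":0},{"delta_pos":[0,0,0],"rot":[0,0,0],"jaw":0},{"delta_pos":[0,0,0],"rot":[0,0,0],"jaw":0},{"delta_pos":[0,0,0],"rot":[0,0,0],"jaw":0}]'
```

```text
clock: 17.72
position: [502.0, 129.6, 39.4]
ee_rot: [0.425, 0.565, -0.565, -0.425]
contact_force: [-2.7, -0.8, 8.4]
gripper_width: -0.3
clock: 18.55
position: [502.2, 129.6, 37.0]
ee_rot: [0.425, 0.566, -0.565, -0.425]
contact_force: [-0.9, -1.7, 6.2]
gripper_width: -0.0
```

pad0 has clicked: the force dropped to 6 N and the height fits home. Next is pad1, passing over the connector.

```bash

python3 -m creep '[{"delta_pos":[0,-15,0],"rot":[0,0,0],"jaw":0},{"delta_pos":[0,-15,0],"rot":[0,0,0],"jaw":0},{"delta_pos":[0,-3,0],"rot":[0,0,0],"jaw":0},{"delta_pos":[22,0,0],"rot":[0,0,0],"jaw":0},{"delta_pos":[22,0,0],"rot":[0,0,0],"jaw":0},{"delta_pos":[22,0,0],"rot":[0,0,0],"jaw":0},{"delta_pos":[22,0,0],"rot":[0,0,0],"jaw":0},{"delta_pos":[0,0,0],"rot":[0,0,0],"jaw":0},{"delta_pos":[0,8,0],"rot":[0,0,0],"jaw":0},{"delta_pos":[0,8,0],"rot":[0,0,0],"jaw":0}]'
python3 -m creep '[{"delta_pos":[0,2,0],"rot":[0,0,0],"jaw":0},{"delta_pos":[0,2,0],"rot":[0,0,0],"jaw":0},{"delta_pos":[0,2,0],"rot":[0,0,0],"jaw":0},{"delta_pos":[0,1,0],"rot":[0,0,0],"jaw":0},{"delta_pos":[0,1,0],"rot":[0,0,0],"jaw":0},{"delta_pos":[0,1,0],"rot":[0,0,0],"jaw":0},{"delta_pos":[0,1,0],"rot":[0,0,0],"jaw":0},{"delta_pos":[0,0,0],"rot":[0,0,0],"jaw":0},{"delta_pos":[0,0,0],"rot":[0,0,0],"jaw":0},{"delta_pos":[0,0,0],"rot":[0,0,0],"jaw":0}]'
python3 -c "
from h import *
st();t=np.array([530.5,184]);a=.284;print(t+np.array([-43*np.cos(a)-44*np.sin(a),-43*np.sin(a)+44*np.cos(a)]))"
```

```text
clock: 19.38
position: [476.9, 213.8, 52.3]
ee_rot: [-0.425, -0.565, 0.565, 0.425]
contact_force: [0.1, -0.7, -0.5]
gripper_width: -0.1
clock: 20.22
position: [477.2, 213.8, 43.5]
ee_rot: [-0.425, -0.565, 0.565, 0.425]
contact_force: [-1.0, -3.1, 3.4]
gripper_width: 0.2
t 20.22 p [477.2 213.8  43.5] F [-1.  -3.1  3.4] M [-1.05  0.07  0.  ] w 0.2
Rtool cols
 [[-0.277  0.    -0.961]
 [ 0.961 -0.    -0.277]
 [-0.    -1.    -0.   ]]
[476.89378323 214.18896361]
```

```bash

python3 -m creep '[{"delta_pos":[0,1,0],"rot":[0,0,0],"jaw":0},{"delta_pos":[0,1,0],"rot":[0,0,0],"jaw":0},{"delta_pos":[0,1,0],"rot":[0,0,0],"jaw":0},{"delta_pos":[0,1,0],"rot":[0,0,0],"jaw":0},{"delta_pos":[0,0,0],"rot":[0,0,0],"jaw":0},{"delta_pos":[0,0,0],"rot":[0,0,0],"jaw":0},{"delta_pos":[0,0,0],"rot":[0,0,0],"jaw":0},{"delta_pos":[0,0,0],"rot":[0,0,0],"jaw":0},{"delta_pos":[0,0,0],"rot":[0,0,0],"jaw":0},{"delta_pos":[0,0,0],"rot":[0,0,0],"jaw":0}]'
python3 -m creep '[{"delta_pos":[0,0.5,0],"rot":[0,0,0],"jaw":0},{"delta_pos":[0,0.5,0],"rot":[0,0,0],"jaw":0},{"delta_pos":[0,0.5,0],"rot":[0,0,0],"jaw":0},{"delta_pos":[0,0.5,0],"rot":[0,0,0],"jaw":0},{"delta_pos":[0,0,0],"rot":[0,0,0],"jaw":0},{"delta_pos":[0,0,0],"rot":[0,0,0],"jaw":0},{"delta_pos":[0,0,0],"rot":[0,0,0],"jaw":0},{"delta_pos":[0,0,0],"rot":[0,0,0],"jaw":0},{"delta_pos":[0,0,0],"rot":[0,0,0],"jaw":0},{"delta_pos":[0,0,0],"rot":[0,0,0],"jaw":0}]'
```

```text
clock: 21.05
position: [477.7, 214.7, 39.4]
ee_rot: [0.425, 0.566, -0.565, -0.425]
contact_force: [1.4, 1.9, 2.6]
gripper_width: 0.1
clock: 21.88
position: [477.6, 214.5, 37.4]
ee_rot: [0.425, 0.566, -0.565, -0.425]
contact_force: [1.0, 2.8, 5.7]
gripper_width: 0.1
```

pad1's force and height also fit home. Next is pad3 on the far left.

```bash

python3 -m creep '[{"delta_pos":[0,-12,0],"rot":[0,0,0],"jaw":0},{"delta_pos":[0,-12,0],"rot":[0,0,0],"jaw":0},{"delta_pos":[0,-1,0],"rot":[0,0,0],"jaw":0},{"delta_pos":[0,0,-21],"rot":[0,0,0],"jaw":0},{"delta_pos":[0,0,-21],"rot":[0,0,0],"jaw":0},{"delta_pos":[0,0,-22],"rot":[0,0,0],"jaw":0},{"delta_pos":[0,0,-22],"rot":[0,0,0],"jaw":0},{"delta_pos":[0,0,0],"rot":[0,0,0],"jaw":0},{"delta_pos":[0,4,0],"rot":[0,0,0],"jaw":0},{"delta_pos":[0,4,0],"rot":[0,0,0],"jaw":0}]'
python3 -m creep '[{"delta_pos":[0,2,0],"rot":[0,0,0],"jaw":0},{"delta_pos":[0,2,0],"rot":[0,0,0],"jaw":0},{"delta_pos":[0,2,0],"rot":[0,0,0],"jaw":0},{"delta_pos":[0,2,0],"rot":[0,0,0],"jaw":0},{"delta_pos":[0,1,0],"rot":[0,0,0],"jaw":0},{"delta_pos":[0,1,0],"rot":[0,0,0],"jaw":0},{"delta_pos":[0,0,0],"rot":[0,0,0],"jaw":0},{"delta_pos":[0,0,0],"rot":[0,0,0],"jaw":0},{"delta_pos":[0,0,0],"rot":[0,0,0],"jaw":0},{"delta_pos":[0,0,0],"rot":[0,0,0],"jaw":0}]'
python3 -c "
from h import *
st();t=np.array([530.5,184]);a=.284;print(t+np.array([43*np.cos(a)-44*np.sin(a),43*np.sin(a)+44*np.cos(a)]))"
```

```text
clock: 22.72
position: [558.0, 236.5, 52.3]
ee_rot: [-0.425, -0.563, 0.566, 0.426]
contact_force: [-0.4, 0.1, -0.2]
gripper_width: 0.1
clock: 23.55
position: [559.5, 237.7, 44.4]
ee_rot: [-0.425, -0.565, 0.565, 0.425]
contact_force: [-3.4, -1.1, 3.8]
gripper_width: 0.1
t 23.55 p [559.5 237.7  44.4] F [-3.4 -1.1  3.8] M [-0.32  0.95  0.02] w 0.1
Rtool cols
 [[-0.277 -0.001 -0.961]
 [ 0.961 -0.    -0.277]
 [-0.    -1.     0.001]]
[559.44882363 238.28596145]
```

```bash

python3 -m creep '[{"delta_pos":[0,1,0],"rot":[0,0,0],"jaw":0},{"delta_pos":[0,1,0],"rot":[0,0,0],"jaw":0},{"delta_pos":[0,1,0],"rot":[0,0,0],"jaw":0},{"delta_pos":[0,1,0],"rot":[0,0,0],"jaw":0},{"delta_pos":[0,0,0],"rot":[0,0,0],"jaw":0},{"delta_pos":[0,0,0],"rot":[0,0,0],"jaw":0},{"delta_pos":[0,0,0],"rot":[0,0,0],"jaw":0},{"delta_pos":[0,0,0],"rot":[0,0,0],"jaw":0},{"delta_pos":[0,0,0],"rot":[0,0,0],"jaw":0},{"delta_pos":[0,0,0],"rot":[0,0,0],"jaw":0}]'
python3 -m creep '[{"delta_pos":[0,1,0],"rot":[0,0,0],"jaw":0},{"delta_pos":[0,1,0],"rot":[0,0,0],"jaw":0},{"delta_pos":[0,0.5,0],"rot":[0,0,0],"jaw":0},{"delta_pos":[0,0,0],"rot":[0,0,0],"jaw":0},{"delta_pos":[0,0,0],"rot":[0,0,0],"jaw":0},{"delta_pos":[0,0,0],"rot":[0,0,0],"jaw":0},{"delta_pos":[0,0,0],"rot":[0,0,0],"jaw":0},{"delta_pos":[0,0,0],"rot":[0,0,0],"jaw":0},{"delta_pos":[0,0,0],"rot":[0,0,0],"jaw":0},{"delta_pos":[0,0,0],"rot":[0,0,0],"jaw":0}]'
```

```text
clock: 24.38
position: [560.1, 237.9, 41.2]
ee_rot: [0.425, 0.565, -0.565, -0.425]
contact_force: [-4.0, -2.3, 7.8]
gripper_width: -0.1
clock: 25.22
position: [560.2, 237.9, 39.3]
ee_rot: [0.425, 0.565, -0.565, -0.425]
contact_force: [-4.3, -2.5, 10.5]
gripper_width: 0.0
```

```bash

python3 -m creep '[{"delta_pos":[0,0.5,0],"rot":[0,0,0],"jaw":0},{"delta_pos":[0,0.5,0],"rot":[0,0,0],"jaw":0},{"delta_pos":[0,0.5,0],"rot":[0,0,0],"jaw":0},{"delta_pos":[0,0.5,0],"rot":[0,0,0],"jaw":0},{"delta_pos":[0,0,0],"rot":[0,0,0],"jaw":0},{"delta_pos":[0,0,0],"rot":[0,0,0],"jaw":0},{"delta_pos":[0,0,0],"rot":[0,0,0],"jaw":0},{"delta_pos":[0,0,0],"rot":[0,0,0],"jaw":0},{"delta_pos":[0,0,0],"rot":[0,0,0],"jaw":0},{"delta_pos":[0,0,0],"rot":[0,0,0],"jaw":0}]'
python3 -m creep '[{"delta_pos":[0,0.5,0],"rot":[0,0,0],"jaw":0},{"delta_pos":[0,0.5,0],"rot":[0,0,0],"jaw":0},{"delta_pos":[0,0.5,0],"rot":[0,0,0],"jaw":0},{"delta_pos":[0,0,0],"rot":[0,0,0],"jaw":0},{"delta_pos":[0,0,0],"rot":[0,0,0],"jaw":0},{"delta_pos":[0,0,0],"rot":[0,0,0],"jaw":0},{"delta_pos":[0,0,0],"rot":[0,0,0],"jaw":0},{"delta_pos":[0,0,0],"rot":[0,0,0],"jaw":0},{"delta_pos":[0,0,0],"rot":[0,0,0],"jaw":0},{"delta_pos":[0,0,0],"rot":[0,0,0],"jaw":0}]'
```

```text
clock: 26.05
position: [560.3, 237.9, 37.6]
ee_rot: [0.425, 0.565, -0.565, -0.425]
contact_force: [-5.4, -1.5, 13.1]
gripper_width: -0.2
clock: 26.88
position: [560.4, 237.9, 36.5]
ee_rot: [0.425, 0.566, -0.565, -0.424]
contact_force: [-7.0, -2.0, 14.4]
gripper_width: -0.3
```

```bash

python3 -m creep '[{"delta_pos":[0,0.5,0],"rot":[0,0,0],"jaw":0},{"delta_pos":[0,0.5,0],"rot":[0,0,0],"jaw":0},{"delta_pos":[0,0.5,0],"rot":[0,0,0],"jaw":0},{"delta_pos":[0,0,0],"rot":[0,0,0],"jaw":0},{"delta_pos":[0,0,0],"rot":[0,0,0],"jaw":0},{"delta_pos":[0,0,0],"rot":[0,0,0],"jaw":0},{"delta_pos":[0,0,0],"rot":[0,0,0],"jaw":0},{"delta_pos":[0,0,0],"rot":[0,0,0],"jaw":0},{"delta_pos":[0,0,0],"rot":[0,0,0],"jaw":0},{"delta_pos":[0,0,0],"rot":[0,0,0],"jaw":0}]'
```

```text
clock: 27.72
position: [560.9, 238.4, 34.1]
ee_rot: [0.425, 0.566, -0.564, -0.424]
contact_force: [-2.7, -2.1, 8.4]
gripper_width: -0.4
```

```bash

python3 -m creep '[{"delta_pos":[0,0.5,0],"rot":[0,0,0],"jaw":0},{"delta_pos":[0,0.5,0],"rot":[0,0,0],"jaw":0},{"delta_pos":[0,0,0],"rot":[0,0,0],"jaw":0},{"delta_pos":[0,0,0],"rot":[0,0,0],"jaw":0},{"delta_pos":[0,0,0],"rot":[0,0,0],"jaw":0},{"delta_pos":[0,0,0],"rot":[0,0,0],"jaw":0},{"delta_pos":[0,0,0],"rot":[0,0,0],"jaw":0},{"delta_pos":[0,0,0],"rot":[0,0,0],"jaw":0},{"delta_pos":[0,0,0],"rot":[0,0,0],"jaw":0},{"delta_pos":[0,0,0],"rot":[0,0,0],"jaw":0}]'
```

```text
clock: 28.55
position: [560.9, 238.4, 33.3]
ee_rot: [0.425, 0.566, -0.564, -0.424]
contact_force: [-3.0, -1.3, 10.0]
gripper_width: 0.2
```

pad3 has clicked, with the force falling from 14.4 to 8.4 N. Last is pad2.

```bash

python3 -m creep '[{"delta_pos":[0,-12,0],"rot":[0,0,0],"jaw":0},{"delta_pos":[0,-12,0],"rot":[0,0,0],"jaw":0},{"delta_pos":[0,-4,0],"rot":[0,0,0],"jaw":0},{"delta_pos":[-22,0,0],"rot":[0,0,0],"jaw":0},{"delta_pos":[-22,0,0],"rot":[0,0,0],"jaw":0},{"delta_pos":[-22,0,0],"rot":[0,0,0],"jaw":0},{"delta_pos":[-22,0,0],"rot":[0,0,0],"jaw":0},{"delta_pos":[0,0,0],"rot":[0,0,0],"jaw":0},{"delta_pos":[0,4,0],"rot":[0,0,0],"jaw":0},{"delta_pos":[0,4,0],"rot":[0,0,0],"jaw":0}]'
python3 -m creep '[{"delta_pos":[0,2,0],"rot":[0,0,0],"jaw":0},{"delta_pos":[0,2,0],"rot":[0,0,0],"jaw":0},{"delta_pos":[0,2,0],"rot":[0,0,0],"jaw":0},{"delta_pos":[0,2,0],"rot":[0,0,0],"jaw":0},{"delta_pos":[0,1,0],"rot":[0,0,0],"jaw":0},{"delta_pos":[0,1,0],"rot":[0,0,0],"jaw":0},{"delta_pos":[0,1,0],"rot":[0,0,0],"jaw":0},{"delta_pos":[0,0,0],"rot":[0,0,0],"jaw":0},{"delta_pos":[0,0,0],"rot":[0,0,0],"jaw":0},{"delta_pos":[0,0,0],"rot":[0,0,0],"jaw":0}]'
python3 -c "
from h import *
st();t=np.array([530.5,184]);a=.284;print(t+np.array([43*np.cos(a)+44*np.sin(a),43*np.sin(a)-44*np.cos(a)]))"
```

```text
clock: 29.38
position: [584.6, 153.7, 51.2]
ee_rot: [0.425, 0.565, -0.565, -0.425]
contact_force: [-0.9, -0.1, -0.5]
gripper_width: -0.0
clock: 30.22
position: [584.3, 153.3, 40.9]
ee_rot: [0.425, 0.565, -0.565, -0.425]
contact_force: [-1.1, 0.3, -0.0]
gripper_width: -0.3
t 30.22 p [584.3 153.3  40.9] F [-1.1  0.3 -0. ] M [-0.02 -0.   -0.03] w -0.3
Rtool cols
 [[-0.277  0.    -0.961]
 [ 0.961  0.    -0.277]
 [ 0.    -1.    -0.   ]]
[584.10621677 153.81103639]
```

```bash

python3 -m creep '[{"delta_pos":[0,1,0],"rot":[0,0,0],"jaw":0},{"delta_pos":[0,1,0],"rot":[0,0,0],"jaw":0},{"delta_pos":[0,1,0],"rot":[0,0,0],"jaw":0},{"delta_pos":[0,1,0],"rot":[0,0,0],"jaw":0},{"delta_pos":[0,0,0],"rot":[0,0,0],"jaw":0},{"delta_pos":[0,0,0],"rot":[0,0,0],"jaw":0},{"delta_pos":[0,0,0],"rot":[0,0,0],"jaw":0},{"delta_pos":[0,0,0],"rot":[0,0,0],"jaw":0},{"delta_pos":[0,0,0],"rot":[0,0,0],"jaw":0},{"delta_pos":[0,0,0],"rot":[0,0,0],"jaw":0}]'
python3 -m creep '[{"delta_pos":[0,1,0],"rot":[0,0,0],"jaw":0},{"delta_pos":[0,1,0],"rot":[0,0,0],"jaw":0},{"delta_pos":[0,1,0],"rot":[0,0,0],"jaw":0},{"delta_pos":[0,1,0],"rot":[0,0,0],"jaw":0},{"delta_pos":[0,0,0],"rot":[0,0,0],"jaw":0},{"delta_pos":[0,0,0],"rot":[0,0,0],"jaw":0},{"delta_pos":[0,0,0],"rot":[0,0,0],"jaw":0},{"delta_pos":[0,0,0],"rot":[0,0,0],"jaw":0},{"delta_pos":[0,0,0],"rot":[0,0,0],"jaw":0},{"delta_pos":[0,0,0],"rot":[0,0,0],"jaw":0}]'
```

```text
clock: 31.05
position: [584.5, 153.4, 36.9]
ee_rot: [0.425, 0.565, -0.565, -0.425]
contact_force: [-1.3, -1.1, 5.0]
gripper_width: 0.1
clock: 31.88
position: [584.5, 153.4, 33.8]
ee_rot: [0.425, 0.565, -0.565, -0.425]
contact_force: [-2.5, -0.7, 9.8]
gripper_width: 0.1
```

pad2's corner is already home: 9.8 N at z=33.8, against 34.0 expected. I'll re-probe pad0 and pad1 to the same level.

```bash

python3 -m creep '[{"delta_pos":[0,-10,0],"rot":[0,0,0],"jaw":0},{"delta_pos":[0,-10,0],"rot":[0,0,0],"jaw":0},{"delta_pos":[0,0,21],"rot":[0,0,0],"jaw":0},{"delta_pos":[0,0,21],"rot":[0,0,0],"jaw":0},{"delta_pos":[0,0,22],"rot":[0,0,0],"jaw":0},{"delta_pos":[0,0,22],"rot":[0,0,0],"jaw":0},{"delta_pos":[0,0,0],"rot":[0,0,0],"jaw":0},{"delta_pos":[0,4,0],"rot":[0,0,0],"jaw":0},{"delta_pos":[0,4,0],"rot":[0,0,0],"jaw":0},{"delta_pos":[0,2,0],"rot":[0,0,0],"jaw":0}]'
python3 -m creep '[{"delta_pos":[0,1,0],"rot":[0,0,0],"jaw":0},{"delta_pos":[0,1,0],"rot":[0,0,0],"jaw":0},{"delta_pos":[0,1,0],"rot":[0,0,0],"jaw":0},{"delta_pos":[0,1,0],"rot":[0,0,0],"jaw":0},{"delta_pos":[0,1,0],"rot":[0,0,0],"jaw":0},{"delta_pos":[0,1,0],"rot":[0,0,0],"jaw":0},{"delta_pos":[0,1,0],"rot":[0,0,0],"jaw":0},{"delta_pos":[0,1,0],"rot":[0,0,0],"jaw":0},{"delta_pos":[0,1,0],"rot":[0,0,0],"jaw":0},{"delta_pos":[0,0,0],"rot":[0,0,0],"jaw":0}]'
python3 -m creep '[{"delta_pos":[0,-15,0],"rot":[0,0,0],"jaw":0},{"delta_pos":[0,-15,0],"rot":[0,0,0],"jaw":0},{"delta_pos":[11,0,0],"rot":[0,0,0],"jaw":0},{"delta_pos":[22,0,0],"rot":[0,0,0],"jaw":0},{"delta_pos":[22,0,0],"rot":[0,0,0],"jaw":0},{"delta_pos":[22,0,0],"rot":[0,0,0],"jaw":0},{"delta_pos":[11,0,0],"rot":[0,0,0],"jaw":0},{"delta_pos":[0,0,0],"rot":[0,0,0],"jaw":0},{"delta_pos":[0,10,0],"rot":[0,0,0],"jaw":0},{"delta_pos":[0,10,0],"rot":[0,0,0],"jaw":0}]'
python3 -m creep '[{"delta_pos":[0,1,0],"rot":[0,0,0],"jaw":0},{"delta_pos":[0,1,0],"rot":[0,0,0],"jaw":0},{"delta_pos":[0,1,0],"rot":[0,0,0],"jaw":0},{"delta_pos":[0,1,0],"rot":[0,0,0],"jaw":0},{"delta_pos":[0,1,0],"rot":[0,0,0],"jaw":0},{"delta_pos":[0,1,0],"rot":[0,0,0],"jaw":0},{"delta_pos":[0,1,0],"rot":[0,0,0],"jaw":0},{"delta_pos":[0,1,0],"rot":[0,0,0],"jaw":0},{"delta_pos":[0,1,0],"rot":[0,0,0],"jaw":0},{"delta_pos":[0,0,0],"rot":[0,0,0],"jaw":0}]'
```

```text
clock: 32.72
position: [502.2, 129.8, 42.2]
ee_rot: [0.425, 0.565, -0.565, -0.425]
contact_force: [-1.0, -0.4, 0.1]
gripper_width: -0.3
clock: 33.55
position: [502.0, 129.6, 34.5]
ee_rot: [0.425, 0.565, -0.565, -0.425]
contact_force: [-2.1, 0.4, 6.9]
gripper_width: 0.1
clock: 34.38
position: [477.1, 213.8, 43.0]
ee_rot: [0.425, 0.565, -0.565, -0.425]
contact_force: [0.2, -0.2, -0.1]
gripper_width: -0.0
clock: 35.22
position: [477.4, 213.8, 35.3]
ee_rot: [-0.425, -0.565, 0.565, 0.425]
contact_force: [0.1, -3.9, 7.4]
gripper_width: 0.1
```

All corners read home. I'll retreat and look.

```bash

python3 -m creep '[{"delta_pos":[0,-15,0],"rot":[0,0,0],"jaw":0},{"delta_pos":[0,-25,0],"rot":[0,0,0],"jaw":0},{"delta_pos":[0,-30,0],"rot":[0,0,0],"jaw":0},{"delta_pos":[0,-30,-10],"rot":[0,0,0],"jaw":0},{"delta_pos":[0,-30,-15],"rot":[0,0,0],"jaw":0},{"delta_pos":[0,-20,-15],"rot":[0,0,0],"jaw":0},{"delta_pos":[0,0,0],"rot":[0,0,0],"jaw":0},{"delta_pos":[0,0,0],"rot":[0,0,0],"jaw":0},{"delta_pos":[0,0,0],"rot":[0,0,0],"jaw":0},{"delta_pos":[0,0,0],"rot":[0,0,0],"jaw":0}]'
python3 - <<'E'
from h import *
for i in range(3): arm.get_image("scene")
st();cal=arm.calibration("wrist");im=snap("wrist","w8")
import pickle;pickle.dump(cal,open("w8.pkl","wb"))
o=np.array([530.4,184.2]);th=.284;c,s=np.cos(th),np.sin(th);Q=np.array([[c,-s],[s,c]])
t=[]
for l in((-43,-68),(-43,68),(43,-68),(43,68)):
  w=o+Q@l;u=proj("wrist",[*w,40.5],cal);print(l,u.round(1),"tip",proj("wrist",[*w,50.5],cal).round(1))
  x,y=int(u[0]),int(u[1]);x=min(max(x,16),495);y=min(max(y,12),370);t.append(cv2.resize(im[y-12:y+12,x-16:x+16],(260,195),interpolation=cv2.INTER_CUBIC))
cv2.imwrite("pics/w8c.png",np.hstack([cv2.resize(im,(500,390)),np.vstack(t[:2])])[:,:,::-1] if 0 else np.hstack([cv2.resize(im,(280,390)),np.vstack([np.hstack(t[:2]),np.hstack(t[2:])])])[:,:,::-1])
E
```

```text
clock: 36.05
position: [514.3, 224.6, 183.1]
ee_rot: [-0.425, -0.564, 0.566, 0.426]
contact_force: [-0.4, 0.1, 0.0]
gripper_width: -0.2
t 36.2 p [514.9 224.8 183.7] F [ 0.4 -0.1  0.1] M [ 0.04 -0.09 -0.03] w 0.3
Rtool cols
 [[-0.277 -0.002 -0.961]
 [ 0.961 -0.001 -0.277]
 [-0.001 -1.     0.002]]
(-43, -68) [299.9  59.1] tip [301.5  57.5]
(-43, 68) [294.5 203.8] tip [295.7 207.1]
(43, -68) [203.   59.4] tip [201.   57.8]
(43, 68) [210.4 204.1] tip [208.9 207.4]
```

View pics/w8c.png

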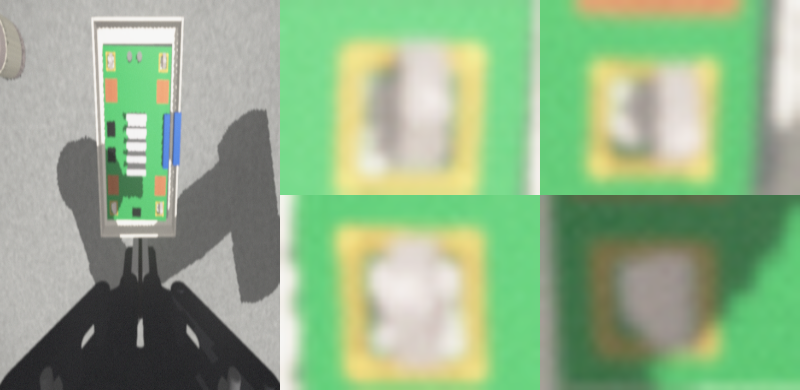

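```bash
python3 -c "
from bench import arm
print(arm.job_done())"
```

```text
the job is handed in; nothing more can be done
None
```

The board is in the tray, pressed home on all four standoffs as far as my checks show, and the job is handed in at about 36 s. I gripped it by the heat sink and laid it on the posts with the blue connector on the blue-block side. I then pressed near-right, near-left, far-left and far-right in turn with closed fingers; the highest reading was about 14 N.

- **Clicks felt:** near-right and far-left showed clear force drops. Near-left gave no clear drop, only readings consistent with home. Far-right was already down when I reached it.
- **Home probes:** far-right, near-right and near-left ended within about 1.5 mm of the height expected for home at their force; an unclicked corner would stand about 6 mm high. Near-right was the worst, 1.4 mm low while the arm was still settling. Far-left was not probed again after its click, where it read about 1 mm low.
- **Last picture:** every post stands in its hole, the connector lies beside the blue block, and the gripper is clear. The barb overlap was ambiguous at near-left, so there I relied on the force and height reading.
- **Not checked:** I did not re-measure the bottle, rack and screwdriver at the end. I felt no contact with them.

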